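# Load the gland stack and hold the clamp at four clicks

## Robot

A 7-joint arm with a two-finger parallel gripper is mounted at the origin on the work surface. World frame = base frame: x ahead of the robot, y to its left, z up, the work surface at z = 0. Lengths are in m, angles in rad, forces in N, time in s.
With the tool pointing down it reaches from about 0.4 to 0.85 m from the base axis. Payload 4.5 kg.
Tool frame: the origin (TCP) lies midway between the tips of the shut fingers; the grasp point (between the pads) lies 19 mm behind it; z points along the fingers, y is the direction in which the jaws open and shut (so a half turn about z gives the same grasp; the last joint's range is limited). The gripper opens to 88 mm and grips with 3 to 60 N. Pads are 18 mm wide; open, the fingers measure 123 mm over their backs; the gripper's body (75 mm by 187 mm) begins 45 mm behind the grasp point.
Start: joints at [1.201, 0.689, -0.195, 1.565, 0.157, 0.902, -0.215], TCP at [0.246, -0.575, 0.239] pointing down, gripper open.
Joint ranges: [-3.01, 3.01], [-0.46, 2.08], [-1.47, 1.51], [0.13, 2.56], [-1, 4.14], [0.04, 2.09], [-2.66, 2.66]. Speed limits (rad/s): [2.57, 2.57, 3.14, 3.14, 3.14, 3.14, 3.14].

## Interface

Orientations are given as a unit quaternion [x, y, z, w].
In Python, from plant import r, viewer gives the robot as it stands.
- The arm moves only by the tool play_rows, never from a script. Its argument "commands" is a list of rows, each an object with "delta_rot": the turn, a rotation vector about the tool's x, y, z normalised to -1 to 1, where 1 is pi rad, a list of three; "travel": the shift along the tool's x, y, z normalised to -1 to 1, where 1 is 15 cm, a list of three; "gripper": the opening, from -1 (shut) to 1 (fully open). In form: [{"delta_rot": [wx, wy, wz], "travel": [x, y, z], "gripper": gripper}, ...]. A call has 1 to 12 rows; each row is the pose to reach, as a shift and turn from the pose commanded when the call began, along the tool's axes at that moment, turning the shorter way round; what a row does not reach only later rows make up. A row lasts 1/8 s, in which the tool goes at most 62.5 mm and 10.7 degrees, less where a joint would pass 70% of its speed; a pose out of reach is approached as far as the arm can. A call with a number of a shift or a turn outside -1 to 1 is refused whole. A call with a gripper value outside its range is refused whole. The fingers move at their own pace and stop on an object; "force" is the grip in N (left out, the last holds). Time passes only in rows, so rows that repeat a pose let the fingers close. It gives the time, the measured TCP pose, the force and the opening at its end, in the units of the state.
- r.get_state(): the state, without advancing time (a new reading comes with each control period).
- viewer.snapshot(name): name is "side" or "top" or "wrist"; returns a dict with "color" (384x512x3 uint8, red, green, blue), "z_map" (384x512 float32, m along the optical axis (not along the pixel's ray), 0 where there is no reading), "fx", "fy", "cx", "cy" (pixels), "origin" and "attitude" of the camera in the world. Camera axes: x right, y up, looking along -z (the intrinsics and any distortion apply to the point x, -y, -z); pixel columns grow to the right and rows downward; lengths in m; the calibration is good to about 2 mm. A picture is of the moment at which its call begins.
- r.finish_job(): hands the job in, once; it reports no verdict.
Trained networks look in the newest picture that a camera, given by its name, has taken for a name from the list of things; names that differ only in an ending like _2 or _b are one class to them, and where a whole thing is asked for, a point or a joint stands for the part that bears it (a point fixed in the world has none). Each returns a list of dicts, best first, with "conf" (0 to 1); they miss things now and then, are a little off and sometimes report something else, mostly with a low value. They report only what shows in the picture. A call takes as long as a camera call. They do not tell look-alikes from the thing itself.
- viewer.outline_of(camera, label): "pixels" (384x512 bool, what is visible of it) and "at" ([column, row] in pixels, amid what is visible of it).
- viewer.pinpoint(camera, label): "at" ([column, row] in pixels: a listed point, or the origin of a listed thing).
The state is a dict: "clock": time; "q": joint angles; "qd": joint speeds; "joint_torque": joint torques, N m; "tool_pos": TCP position; "eef_rot": TCP orientation; "contact_force": force on the tool from outside, world axes, zero at the start; "moment": the same for the moment, N m; "opening": opening from 0.0 (shut) to 1.0 (fully open).
Only numpy, scipy, OpenCV 4.12 (cv2) and the standard library are available. Lean on these libraries where they do the work, as an engineer would, in place of code of your own. Each camera call takes 0.05 s, during which the arm holds its last target. There are 200 camera calls.

## Task

Load the clamping fixture: lay the black body flat in the pocket, then the orange spacer on it, then the white disc on top, letting go of each. Then take the red handle and advance the click lever exactly four clicks, never as far as the fifth, and finish while still holding it there, because it springs back when let go. Leave the other things on the bench where they are.

Things in the scene. Friction and masses are not known exactly. Their poses are not given: they have to be found in the camera images.
- fixture: fixed aluminium plate, 12 mm thick, with pocket, blue 72 mm high jaw housing and click lever. Origin at bench height under the pocket's centre, z up; the plate spans x -60 to 155, y -210 to 60 mm in its frame. Its x and y directions set those of the pocket; lever on the -y side, jaw and housing (from 63 mm out) on the +x side
- pocket (a point): centre of the pocket's floor, on the plate's top. Four steel pins 10 mm thick, 54 mm tall, tapered over the top 10 mm, stand round it at fixture x, y = +-24.4 mm and clear a centred part by 1.5 mm. On the fixture's +y and -y sides the 38 mm gaps between pins are open down to the plate for fingers
- jaw_face (a point): middle of the sprung rubber jaw face, 35 mm to +x of the pocket's centre at rest. The lever drives it 2.5 mm per click towards the pocket; it touches the stack about the third click and may shift it 2 mm
- body_mid (a point): centre (half-way up) of the black plastic body, a solid disc 56 mm across, 26 mm high, lying flat on the bench. Goes in first
- spacer_mid (a point): centre (half-way up) of the orange spacer ring: 56 mm outside, 28 mm hole, 16 mm high, lying flat. Goes in second
- disc_mid (a point): centre (half-way up) of the white top disc: 56 mm across, 14 mm high, lying flat. Goes in third
- lever (a joint): lever angle, rad: 0 at rest on its stop, growing anticlockwise from above (handle swings away from the pocket). It clicks into notch n at 0.2*n, over a tooth crest at 0.2*n - 0.1. The push at the handle peaks near 9 N on leaving a notch, fades to about 3 N, then firms up as it clicks into the next. Let go, it springs back to 0: notches do not hold it
- lever_grip (a point): centre of the lever's upright red handle, which moves with the lever: a round post 22 mm thick, 58 mm tall (52 to 110 mm above the bench), 90 mm from the pivot. It turns freely on the lever. A 16 mm wide flat steel arm joins it to the pivot
- lever_pivot (a point): the lever's vertical turning axis, at the height of the handle's centre
- mark4 (a point): green dot on the plate that the lever's tip points at in the notch of click 4 (smaller black dots for 0 to 3, red for 5 and 6), 119 mm from the pivot axis
- adapter_blue: small blue coupling, 26 x 30 x 16 mm (bystander; origin at its underside)
- adapter_green: small green coupling, 26 x 30 x 16 mm (bystander; origin at its underside)
- screwdriver: screwdriver with a red handle lying on the bench (bystander; origin at its underside)
- wrench: steel wrench lying on the bench (bystander; origin at its underside)
- tape: yellow reel, 76 mm across, 19 mm high, lying flat (bystander; origin at its underside)
- bottle: amber bottle, 56 mm across, 100 mm high (bystander; origin at its underside)
- jar: white jar with a black lid, 60 mm across, 60 mm high (bystander; origin at its underside)
There are look-alikes about, which are no part of the job. Of the things like the part that bears spacer_mid, leave any that is purple; of the rest the larger one is meant.

How it is judged:
On the way, in this order (a step that is already met when the one before it is completed fails the run):
1. the black body lies flat on the pocket floor and is let go (horizontal distance between body_mid and pocket below 0.004 m and z of body_mid in the frame of fixture between 0.022 and 0.028 m and angle between body_mid's own z axis and vertical below 0.07 rad and contact force between the fingers and gland_body below 0.3 N), for 0.2 s.
2. the orange spacer lies flat on the body and is let go (horizontal distance between spacer_mid and pocket below 0.004 m and z of spacer_mid in the frame of fixture between 0.043 and 0.049 m and angle between spacer_mid's own z axis and vertical below 0.07 rad and contact force between the fingers and spacer below 0.3 N), for 0.2 s.
3. the white disc lies flat on the spacer and is let go (horizontal distance between disc_mid and pocket below 0.004 m and z of disc_mid in the frame of fixture between 0.058 and 0.064 m and angle between disc_mid's own z axis and vertical below 0.07 rad and contact force between the fingers and top_disc below 0.3 N), for 0.2 s.
4. the lever is held by the fingers four clicks on (value of joint lever between 0.7 and 0.9 rad and contact force between lever and the fingers above 1 N), for 0.3 s.
At the end, for the whole second after the job is handed in: The three parts lie flat on one another in the pocket in order (within 4 mm of its centre line, 3 mm in height, 4 degrees), untouched by the fingers, which hold the lever still between the fourth and fifth clicks (0.70 to 0.90 rad) with over 1 N (all of step 1 and all of step 2 and all of step 3 and all of step 4 and velocity of joint lever between -0.15 and 0.15 rad/s); the arm keeps its last pose, push and grip.
It fails at once if the lever goes past the fifth click (value of joint lever above 0.92 rad).
It fails at once if a bystander is pushed more than 30 mm or knocked over (distance of any of adapter_blue, adapter_green, screwdriver, wrench, tape, bottle, jar from where it was at the start of the episode above 0.03 m or angle between any of bottle, jar's own z axis and vertical above 0.5 rad).
It also fails if it takes over 72 s, if anything falls off the work surface, if the arm or the gripper's body presses on something with over 40 N, if the wrist force passes 120 N, or if a joint passes its speed limit or range.

## Working session

There is one attempt and no reset: what is moved stays moved. The work goes in short steps, Python scripts to look and compute and a tool call to move; the robot and the scene stay as the last step left them, time stands still between calls to the robot, and variables do not carry over. Pictures are saved under pics/ and viewed, about 8 in all and at most 12, crops included, and the job is handed in when it is done.

Besides the shell and the picture viewer there is one more tool, called after "Call:" as a command line: name --argument value ..., lists and objects as JSON in quotes. play_rows: Moves the arm, as the interface text tells. Its arguments: {"type":"object","properties":{"commands":{"type":"array","items":{"type":"object","properties":{"delta_rot":{"type":"array","items":{"type":"number","minimum":-1,"maximum":1}},"travel":{"type":"array","items":{"type":"number","minimum":-1,"maximum":1}},"gripper":{"type":"number"}}}},"force":{"type":"number"}},"required":["commands"]}

```bash
mkdir -p pics; ls
cat > h.py <<'E'
import numpy as np, cv2
from scipy.spatial.transform import Rotation as R
from plant import r, viewer
def snap(n): 
    s=viewer.snapshot(n); return s
def rot(s):
    a=np.array(s["attitude"],float)
    return R.from_quat(a).as_matrix() if a.size==4 else a.reshape(3,3)
def world(s,u,v,d=None,z=None):
    """pixel -> world, with depth d or on plane height z"""
    c=np.array([(u-s["cx"])/s["fx"],-(v-s["cy"])/s["fy"],-1.0])
    w=rot(s)@c; o=np.array(s["origin"])
    if z is not None: return o+w*(z-o[2])/w[2]
    if d is None: d=np.median(s["z_map"][int(v)-1:int(v)+2,int(u)-1:int(u)+2])
    return o+w*d
def cloud(s,m):
    v,u=np.nonzero(m&(s["z_map"]>0)); d=s["z_map"][v,u]
    c=np.stack([(u-s["cx"])/s["fx"]*d,-(v-s["cy"])/s["fy"]*d,-d],1)
    return c@rot(s).T+np.array(s["origin"])
def save(s,name): cv2.imwrite("pics/"+name,cv2.cvtColor(s["color"],cv2.COLOR_RGB2BGR))
E
python3 - <<'E'
from h import *
np.set_printoptions(precision=4,suppress=True)
print(r.get_state())
ims=[]
for n in ["top","side"]:
    s=snap(n); print(n,{k:s[k] for k in s if k not in("color","z_map")}); ims.append(s["color"])
    for l in ["fixture","pocket","jaw_face","body_mid","spacer_mid","disc_mid","lever_grip","lever_pivot","mark4"]:
        for p in viewer.pinpoint(n,l)[:4]:
            u,v=p["at"]; print(l,round(p["conf"],2),np.round(p["at"]),world(s,u,v))
cv2.imwrite("pics/a.png",cv2.cvtColor(np.vstack([ims[0],ims[1]])[:, :],cv2.COLOR_RGB2BGR)[:768])
cv2.imwrite("pics/top.png",cv2.cvtColor(cv2.resize(ims[0],(800,600)),cv2.COLOR_RGB2BGR))
E
```

```text
pics
{'clock': 0.0, 'q': array([ 1.2008,  0.69  , -0.1945,  1.5663,  0.1573,  0.9024, -0.2151]), 'qd': array([-0.0016,  0.0017,  0.0014, -0.0004, -0.0014, -0.0003, -0.0001]), 'joint_torque': array([  0.0012, -52.7566,  -1.2673, -15.3427,  -0.0528,   0.0063,
         0.0002]), 'tool_pos': array([ 0.2453, -0.5742,  0.2379]), 'eef_rot': array([ 0.9797,  0.2006, -0.0002, -0.0009]), 'contact_force': array([ 0.5922,  0.8715, -1.3644]), 'moment': array([-0.0109,  0.011 , -0.0349]), 'opening': 0.9987383928884158}
top {'fx': 499.61425126272695, 'fy': 499.61425126272695, 'cx': 253.10998362009198, 'cy': 207.92423766737716, 'origin': array([0.428 , 0.0035, 1.7651]), 'attitude': array([ 0.0304, -0.0299, -0.7034,  0.7095])}
fixture 0.76 [270. 208.] [ 0.5776 -0.0556  0.0164]
pocket 0.68 [266. 207.] [ 0.5818 -0.0413  0.0108]
jaw_face 0.55 [273. 194.] [ 0.622  -0.0614  0.0616]
body_mid 0.74 [195. 245.] [0.4455 0.2058 0.0281]
body_mid 0.65 [322. 221.] [ 0.5339 -0.2356  0.0143]
spacer_mid 0.68 [150. 234.] [0.4841 0.3683 0.0021]
spacer_mid 0.64 [321. 219.] [ 0.5413 -0.2353  0.0087]
spacer_mid 0.53 [122.
[... 817 characters left out ...]
t 0.68 [222. 241.] [0.5589 0.1909 0.0007]
pocket 0.65 [255. 258.] [0.4323 0.2073 0.0239]
pocket 0.3 [142. 281.] [0.6694 0.4342 0.0487]
jaw_face 0.44 [242. 175.] [ 0.6168 -0.0468  0.0511]
body_mid 0.86 [253. 255.] [0.4404 0.2027 0.0245]
body_mid 0.69 [229. 238.] [0.54   0.1793 0.0138]
spacer_mid 0.7 [195. 326.] [ 0.4822  0.4567 -0.0005]
spacer_mid 0.68 [217. 298.] [0.4729 0.3615 0.0001]
spacer_mid 0.59 [275. 286.] [0.3421 0.2557 0.0095]
disc_mid 0.66 [189. 268.] [0.5927 0.3237 0.0119]
lever_grip 0.65 [329. 139.] [ 0.4299 -0.411   0.0052]
lever_grip 0.57 [273. 157.] [ 0.5442 -0.1376  0.0929]
lever_pivot 0.87 [253. 144.] [ 0.6754 -0.2369  0.0138]
mark4 0.81 [286. 156.] [ 0.537  -0.2379  0.0108]
```

View pics/top.png

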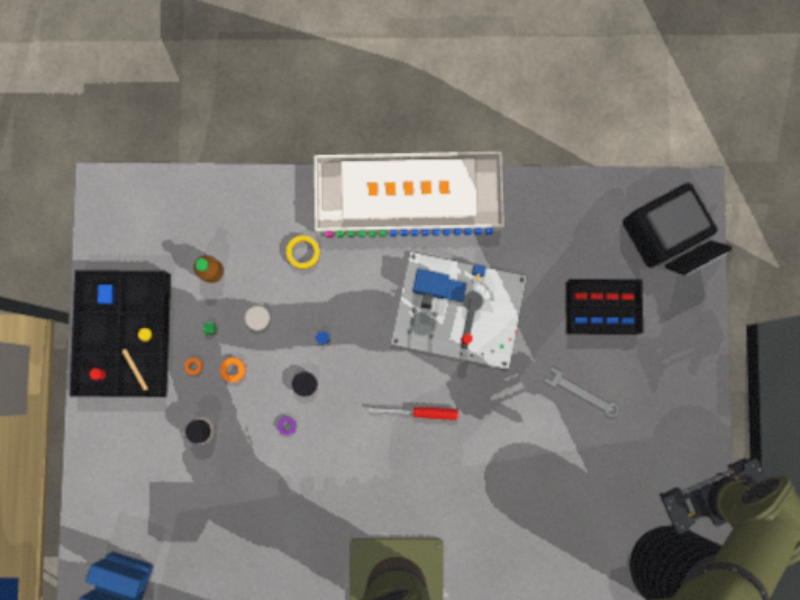

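Run:
```python
from h import *
np.set_printoptions(precision=4,suppress=True)
for n in ["top","side"]:
    s=snap(n); 
    for l,zt in [("body_mid",.026),("spacer_mid",.016),("disc_mid",.014)]:
        for p in viewer.outline_of(n,l)[:5]:
            P=cloud(s,p["pixels"]); m=p["pixels"]
            T=P[(P[:,2]>zt-.006)&(P[:,2]<zt+.006)]
            if len(T)<15: print(n,l,"few",p["at"],np.median(P,0) if len(P) else 0); continue
            (c,d,a)=cv2.minAreaRect(T[:,:2].astype(np.float32))
            print(n,l,round(p["conf"],2),np.round(p["at"]),len(T),"rect",np.array(c),np.array(d),"mean",T.mean(0),"rgb",s["color"][m].mean(0).round())
    for p in viewer.outline_of(n,"fixture")[:2]:
        P=cloud(s,p["pixels"]); T=P[(P[:,2]>.004)&(P[:,2]<.020)]
        print("fixture",p["conf"],p["at"],len(P),cv2.minAreaRect(T[:,:2].astype(np.float32)))
    c=s["color"].astype(int); P=None
    red=(c[...,0]>150)&(c[...,1]<70)&(c[...,2]<70)
    P=cloud(s,red); P=P[(P[:,2]>.05)&(P[:,0]<.7)&(abs(P[:,1]+.14)<.06)]
    print("red handle",len(P),P.mean(0) if len(P) else 0,P[P[:,2]>.1].mean(0))
    save(s,"x_"+n+".png")
a=cv2.imread("pics/x_top.png")[150:250,110:350]; b=cv2.imread("pics/x_side.png")[110:350,130:350]
cv2.imwrite("pics/c.png",cv2.resize(b,None,fx=2.5,fy=2.5,interpolation=cv2.INTER_CUBIC))
```

```text
top body_mid 0.78 [195. 244.] 156 rect [0.4477 0.2077] [0.0452 0.0526] mean [0.4467 0.2067 0.026 ] rgb [48. 47. 50.]
top spacer_mid 0.62 [188. 273.] 55 rect [0.3533 0.2453] [0.0376 0.0385] mean [0.3527 0.2458 0.0136] rgb [131.  88. 152.]
top spacer_mid 0.51 [150. 238.] 92 rect [0.4763 0.3676] [0.0496 0.0475] mean [0.4747 0.366  0.0163] rgb [225. 130.  41.]
top spacer_mid 0.44 [126. 234.] 39 rect [0.4805 0.4573] [0.0316 0.0355] mean [0.4817 0.4562 0.0138] rgb [188. 101.  40.]
top spacer_mid 0.17 [194. 242.] 41 rect [0.4475 0.2054] [0.0452 0.0511] mean [0.4448 0.2069 0.0201] rgb [57. 56. 58.]
top disc_mid 0.67 [164. 203.] 144 rect [0.594  0.3178] [0.0505 0.0486] mean [0.593  0.3169 0.0145] rgb [193. 184. 177.]
fixture 0.71 [293.6, 197.5] 4698 ((0.6180576086044312, -0.13850191235542297), (0.27354076504707336, 0.22464479506015778), 78.27872467041016)
fixture 0.36 [129.0, 272.5] 288 ((0.32872989773750305, 0.42760002613067627), (0.03311135247349739, 0.07025191932916641), 45.71879196166992)
red handle 26 [ 0.543  -0.1451  0.1089] [ 0.5428 -0.1457  0.1099]
side body_mid 0.62 [255. 259.] 233 rect [0.4415 0.212 ] [0.0521 0.0522] mean [0.4406 0.2117 0.0257] rgb [32. 30. 32.]
side spacer_mid 0.52 [218. 302.] 203 rect [0.4717 0.3726] [0.0478 0.0528] mean [0.4705 0.3746 0.0156] rgb [223. 124.  61.]
side spacer_mid 0.52 [197. 326.] 86 rect [0.4795 0.4633] [0.0338 0.0358] mean [0.4782 0.4625 0.012 ] rgb [190. 100.  52.]
side disc_mid 0.53 [192. 268.] 253 rect [0.5889 0.3205] [0.0518 0.055 ] mean [0.588  0.3207 0.0136] rgb [194. 183. 173.]
fixture 0.74 [255.4, 170.3] 3231 ((0.613747775554657, -0.1363947093486786), (0.2772572636604309, 0.22409984469413757), 78.5579833984375)
red handle 16 [ 0.5403 -0.1431  0.1098] [ 0.5403 -0.1431  0.1098]
```

View pics/c.png

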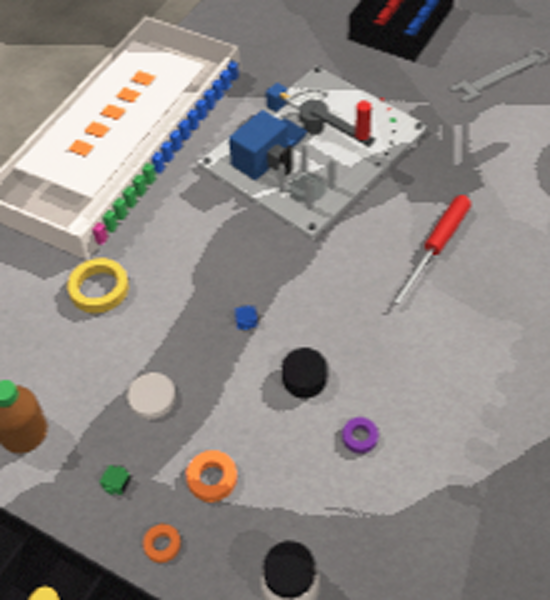

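Call:
play_rows --commands '[{"delta_rot":[0,0,0.128],"travel":[0.93,-0.475,0],"gripper":1},{"delta_rot":[0,0,0.128],"travel":[0.93,-0.475,0],"gripper":1},{"delta_rot":[0,0,0.128],"travel":[0.93,-0.475,0],"gripper":1}]'

```text
clock: 1.88
tool_pos: [0.349, -0.451, 0.2389]
eef_rot: [1.0, 0.002, 0.001, -0.001]
contact_force: [0.4, -1.4, -0.1]
opening: 1.005
```

Call:
play_rows --commands '[{"delta_rot":[0,0,0],"travel":[0.87,-0.93,0],"gripper":1},{"delta_rot":[0,0,0],"travel":[0.87,-0.93,0],"gripper":1},{"delta_rot":[0,0,0],"travel":[0.87,-0.93,0],"gripper":1}]'

```text
clock: 2.25
tool_pos: [0.4751, -0.3159, 0.2389]
eef_rot: [1.0, 0.001, 0.0, 0.0]
contact_force: [0.3, -0.6, -0.6]
opening: 1.0
```

Call:
play_rows --commands '[{"delta_rot":[0,0,0],"travel":[0.3,-1,0],"gripper":1},{"delta_rot":[0,0,0],"travel":[0.3,-1,0],"gripper":1},{"delta_rot":[0,0,0],"travel":[0.3,-1,0],"gripper":1}]'

```text
clock: 2.62
tool_pos: [0.5197, -0.1626, 0.2388]
eef_rot: [1.0, 0.004, 0.0, -0.001]
contact_force: [0.2, -0.9, -0.2]
opening: 0.998
```

Call:
play_rows --commands '[{"delta_rot":[0,0,0],"travel":[0,-0.7,0],"gripper":1},{"delta_rot":[0,0,0],"travel":[0,-0.7,0],"gripper":1},{"delta_rot":[0,0,0],"travel":[0,-0.7,0],"gripper":1},{"delta_rot":[0,0,0],"travel":[0,-0.7,0],"gripper":1}]'

```text
clock: 3.12
tool_pos: [0.5184, -0.0631, 0.2388]
eef_rot: [1.0, 0.001, 0.0, 0.0]
contact_force: [-0.2, -1.0, -0.4]
opening: 0.999
```

```bash
cat > look.py <<'E'
from h import *
import sys
np.set_printoptions(precision=4,suppress=True)
st=r.get_state(); print(st["clock"],st["tool_pos"],st["eef_rot"],st["contact_force"],st["opening"],st["q"])
print(R.from_quat(st["eef_rot"]).as_matrix())
s=snap("wrist"); print(s["origin"],rot(s)[:,2])
save(s,sys.argv[1])
for l in sys.argv[2:]:
    for p in viewer.pinpoint("wrist",l)[:3]:
        u,v=p["at"]; print(l,round(p["conf"],2),np.round(p["at"]),world(s,u,v))
E
python3 look.py w1.png pocket jaw_face lever_grip lever_pivot mark4 fixture
python3 - <<'E'
from h import *
np.set_printoptions(precision=4,suppress=True)
s=snap("wrist")
c=s["color"].astype(int)
P=cloud(s,(c[...,0]>110)&(c[...,1]<80)&(c[...,2]<80)); P=P[P[:,2]>.1]; print("handle",len(P), cv2.minEnclosingCircle(P[:,:2].astype(np.float32)) if len(P) else 0)
A=cloud(s,np.ones((384,512),bool)); q=A[(A[:,2]>.058)&(A[:,2]<.070)]; 
import scipy.cluster.hierarchy as H
q=q[(abs(q[:,0]-.584)<.06)&(abs(q[:,1]+.053)<.05)]
if len(q)>4000:q=q[::len(q)//4000]
if len(q)>1:
    k=H.fcluster(H.linkage(q[:,:2]),.004,'distance')
    for i in set(k):
        if (k==i).sum()>8: print((k==i).sum(),q[k==i].mean(0),np.ptp(q[k==i],0))
for l in ["fixture"]:
    for p in viewer.outline_of("wrist",l)[:1]:
        T=cloud(s,p["pixels"]);T=T[(T[:,2]>.004)&(T[:,2]<.02)]; print(cv2.minAreaRect(T[:,:2].astype(np.float32)))
E
```

```text
3.125 [ 0.5184 -0.0631  0.2388] [1.     0.0006 0.0001 0.0005] [-0.1532 -0.9854 -0.4469] 0.9990466975894408 [ 0.039   0.552  -0.0108  1.88    0.0101  0.7093 -1.5476]
[[ 1.      0.0011  0.0003]
 [ 0.0011 -1.     -0.001 ]
 [ 0.0003  0.001  -1.    ]]
[ 0.604  -0.0626  0.3844] [0.3246 0.0014 0.9458]
pocket 0.61 [239.  99.] [ 0.5793 -0.0508  0.0121]
jaw_face 0.67 [247.  61.] [ 0.6152 -0.0594  0.0558]
lever_grip 0.75 [344. 151.] [ 0.5449 -0.1391  0.1094]
lever_pivot 0.8 [377.  41.] [ 0.6329 -0.1763  0.0482]
mark4 0.62 [409. 144.] [ 0.5324 -0.2361  0.0121]
fixture 0.55 [241.  96.] [ 0.5828 -0.0528  0.012 ]
handle 492 ((0.5418245792388916, -0.14651386439800262), 0.01081581600010395)
58 [ 0.5622 -0.0242  0.0624] [0.0077 0.0078 0.0091]
60 [ 0.5528 -0.0715  0.0623] [0.0077 0.0076 0.0086]
190 [ 0.6402 -0.0813  0.0665] [0.0078 0.0436 0.0119]
73 [ 0.6096 -0.0336  0.0621] [0.0076 0.0081 0.0087]
174 [ 0.6175 -0.0599  0.0642] [0.0089 0.0236 0.0079]
67 [ 0.6002 -0.081   0.0623] [0.0077 0.0073 0.0086]
((0.6024326086044312, -0.13446030020713806), (0.27278468012809753, 0.194805309176445), 78.82698059082031)
```

View pics/w1.png

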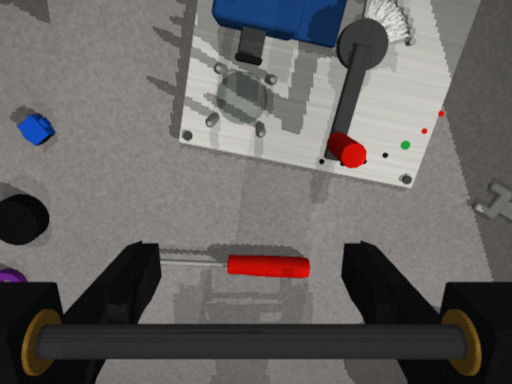

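Call:
play_rows --commands '[{"delta_rot":[0,0,-0.0167],"travel":[-0.16,-0.92,0],"gripper":1},{"delta_rot":[0,0,-0.0167],"travel":[-0.16,-0.92,0],"gripper":1},{"delta_rot":[0,0,-0.0167],"travel":[-0.16,-0.92,0],"gripper":1}]'

```text
clock: 3.95
tool_pos: [0.4931, 0.0807, 0.2387]
eef_rot: [1.0, 0.031, -0.0, -0.001]
contact_force: [0.4, -0.9, -0.3]
opening: 1.002
```

Call:
play_rows --commands '[{"delta_rot":[0,0,0],"travel":[-0.2,-0.9,0],"gripper":1},{"delta_rot":[0,0,0],"travel":[-0.2,-0.9,0],"gripper":1},{"delta_rot":[0,0,0],"travel":[-0.2,-0.9,0],"gripper":1},{"delta_rot":[0,0,0],"travel":[-0.2,-0.9,0],"gripper":1}]'

```text
clock: 4.45
tool_pos: [0.457, 0.2088, 0.2387]
eef_rot: [1.0, 0.028, 0.0, 0.0]
contact_force: [0.6, -1.1, -0.0]
opening: 1.0
```

```bash
cat > parts.py <<'E'
from h import *
import sys
np.set_printoptions(precision=4,suppress=True)
st=r.get_state(); print(st["clock"],st["tool_pos"],st["eef_rot"],st["opening"])
M=R.from_quat(st["eef_rot"]).as_matrix(); print(M)
s=snap("wrist"); save(s,"p%d.png"%int(st["clock"]*100))
for a in sys.argv[1:]:
    l,zt=a.split(":"); zt=float(zt)
    for p in viewer.outline_of("wrist",l)[:4]:
        P=cloud(s,p["pixels"]); T=P[abs(P[:,2]-zt)<.004]
        if len(T)<50: continue
        c,rad=cv2.minEnclosingCircle(T[:,:2].astype(np.float32))
        e=np.array([(*c,zt)])[0]
        print(l,round(p["conf"],2),len(T),"circ",np.array(c),round(rad,4),"rect",cv2.minAreaRect(T[:,:2].astype(np.float32)),"rgb",s["color"][p["pixels"]].mean(0).round(),"z",T[:,2].mean(),"rel tool mm",(M.T@(np.array([*c,zt])-st["tool_pos"])*1000).round(1))
E
python3 parts.py body_mid:.026 spacer_mid:.016 disc_mid:.014
```

```text
4.45 [0.457  0.2088 0.2387] [0.9996 0.0276 0.0001 0.0004] 1.0002900628999902
[[ 0.9985  0.0551  0.0002]
 [ 0.0551 -0.9985 -0.0007]
 [ 0.0002  0.0007 -1.    ]]
body_mid 0.69 662 circ [ 0.3815 -0.0681] 0.035 rect ((0.381785124540329, -0.06795776635408401), (0.06825582683086395, 0.018353376537561417), 88.42906951904297) rgb [154.  45.  40.] z 0.023873265460965118 rel tool mm [-90.6 272.1 212.8]
body_mid 0.64 1964 circ [0.4432 0.2099] 0.028 rect ((0.443573921918869, 0.2101973295211792), (0.05420446768403053, 0.05447710305452347), 4.169512748718262) rgb [20. 19. 20.] z 0.02542313708142461 rel tool mm [-13.7  -2.  212.7]
spacer_mid 0.74 1585 circ [0.4731 0.3715] 0.0281 rect ((0.47355177998542786, 0.3716953992843628), (0.05427099019289017, 0.05471860617399216), 81.5319595336914) rgb [226. 108.   3.] z 0.015309374834463539 rel tool mm [  25.1 -161.8  222.5]
disc_mid 0.66 2251 circ [0.5904 0.3194] 0.028 rect ((0.5837442278862, 0.3188832998275757), (0.0410587415099144, 0.055505163967609406), 3.113913059234619) rgb [231. 223. 210.] z 0.013384677112495892 rel tool mm [ 139.3 -103.3  224.6]
```

Call:
play_rows --commands '[{"delta_rot":[0,-0.05,0],"travel":[-0.1,-0.013,1],"gripper":1},{"delta_rot":[0,-0.05,0],"travel":[-0.1,-0.013,1],"gripper":1},{"delta_rot":[0,-0.05,0],"travel":[-0.1,-0.013,1],"gripper":1},{"delta_rot":[0,-0.05,0],"travel":[-0.1,-0.013,1],"gripper":1}]'

```text
clock: 5.15
tool_pos: [0.441, 0.208, 0.0872]
eef_rot: [0.996, 0.026, -0.08, 0.003]
contact_force: [-0.1, -0.1, 0.2]
opening: 0.999
```

Call:
play_rows --commands '[{"delta_rot":[0,0,0],"travel":[0.042,0,0.26],"gripper":1},{"delta_rot":[0,0,0],"travel":[0.083,0,0.527],"gripper":1},{"delta_rot":[0,0,0],"travel":[0.083,0,0.527],"gripper":1},{"delta_rot":[0,0,0],"travel":[0.083,0,0.527],"gripper":-1},{"delta_rot":[0,0,0],"travel":[0.083,0,0.527],"gripper":-1},{"delta_rot":[0,0,0],"travel":[0.083,0,0.527],"gripper":-1},{"delta_rot":[0,0,0],"travel":[0.083,0,0.527],"gripper":-1}]' --force 25

```text
clock: 6.02
tool_pos: [0.4422, 0.2102, 0.0096]
eef_rot: [0.997, 0.027, -0.078, 0.002]
contact_force: [0.1, 0.3, 7.1]
opening: 0.629
```

Call:
play_rows --commands '[{"delta_rot":[0,0,0],"travel":[-0.06,0,-0.4],"gripper":-1},{"delta_rot":[0,0,0],"travel":[-0.125,0,-0.79],"gripper":-1},{"delta_rot":[0,0,0],"travel":[-0.125,0,-0.79],"gripper":-1}]'

```text
clock: 6.4
tool_pos: [0.444, 0.2112, 0.1322]
eef_rot: [0.997, 0.027, -0.075, 0.0]
contact_force: [-0.6, 0.2, -1.5]
opening: 0.628
```

Call:
play_rows --commands '[{"delta_rot":[0,0,0],"travel":[0.2,0.4,-0.03],"gripper":-1},{"delta_rot":[0,0,0],"travel":[0.405,0.85,-0.064],"gripper":-1},{"delta_rot":[0,0,0],"travel":[0.405,0.9,-0.064],"gripper":-1},{"delta_rot":[0,0,0],"travel":[0.405,0.9,-0.064],"gripper":-1}]'

```text
clock: 6.9
tool_pos: [0.5102, 0.076, 0.1276]
eef_rot: [0.997, 0.025, -0.079, 0.003]
contact_force: [-0.1, 0.2, -1.3]
opening: 0.628
```

Call:
play_rows --commands '[{"delta_rot":[0,0,0],"travel":[0.2,0.4,-0.03],"gripper":-1},{"delta_rot":[0,0,0],"travel":[0.405,0.85,-0.064],"gripper":-1},{"delta_rot":[0,0,0],"travel":[0.405,0.9,-0.064],"gripper":-1},{"delta_rot":[0,0,0],"travel":[0.405,0.9,-0.064],"gripper":-1},{"delta_rot":[0,0,0],"travel":[0.405,0.9,-0.064],"gripper":-1}]'

```text
clock: 7.52
tool_pos: [0.578, -0.0489, 0.1282]
eef_rot: [0.996, 0.029, -0.079, 0.001]
contact_force: [-0.5, 0.6, -1.3]
opening: 0.631
```

```bash
cat > pins.py <<'E'
from h import *
import scipy.cluster.hierarchy as H
np.set_printoptions(precision=4,suppress=True)
st=r.get_state(); M=R.from_quat(st["eef_rot"]).as_matrix()
print(st["clock"],st["tool_pos"],st["opening"],st["contact_force"]); print(M)
s=snap("wrist"); save(s,"q%d.png"%int(st["clock"]*100))
q=cloud(s,np.ones((384,512),bool)); q=q[(q[:,2]>.058)&(q[:,2]<.070)&(abs(q[:,0]-.581)<.045)&(abs(q[:,1]+.0525)<.045)]
if len(q)>4000:q=q[::len(q)//4000+1]
k=H.fcluster(H.linkage(q[:,:2]),.004,'distance')
for i in set(k):
    if (k==i).sum()>8: print("cluster",(k==i).sum(),q[k==i].mean(0),np.ptp(q[k==i],0))
E
python3 pins.py
```

```text
7.525 [ 0.578  -0.0489  0.1282] 0.6309381311373121 [-0.499   0.5705 -1.3128]
[[ 0.9857  0.0581 -0.1581]
 [ 0.0579 -0.9983 -0.006 ]
 [-0.1582 -0.0032 -0.9874]]
cluster 62 [ 0.5644 -0.0232  0.0607] [0.005  0.0075 0.0074]
cluster 138 [ 0.611  -0.0339  0.0623] [0.0071 0.0081 0.0084]
cluster 427 [ 0.6185 -0.06    0.0634] [0.0093 0.0234 0.0084]
cluster 136 [ 0.6015 -0.0808  0.0624] [0.007  0.0083 0.009 ]
```

Call:
play_rows --commands '[{"delta_rot":[0,0,0],"travel":[0.055,0.025,0.26],"gripper":-1},{"delta_rot":[0,0,0],"travel":[0.055,0.025,0.26],"gripper":-1},{"delta_rot":[0,0,0],"travel":[0.055,0.025,0.26],"gripper":-1}]'

```text
clock: 7.95
tool_pos: [0.5814, -0.0551, 0.0896]
eef_rot: [0.997, 0.028, -0.078, 0.002]
contact_force: [0.4, -0.3, -0.8]
opening: 0.628
```

```bash
python3 pins.py
```

```text
7.95 [ 0.5814 -0.0551  0.0896] 0.628098009683393 [ 0.379  -0.3063 -0.8351]
[[ 0.9862  0.0558 -0.156 ]
 [ 0.0552 -0.9984 -0.008 ]
 [-0.1562 -0.0007 -0.9877]]
cluster 200 [ 0.6111 -0.0339  0.0623] [0.0071 0.0079 0.0089]
cluster 624 [ 0.6186 -0.06    0.0633] [0.009  0.0239 0.008 ]
cluster 188 [ 0.6015 -0.0809  0.0622] [0.0072 0.0078 0.0088]
```

Call:
play_rows --commands '[{"delta_rot":[0,0,0],"travel":[-0.006,-0.013,0],"gripper":-1},{"delta_rot":[0,0,0],"travel":[-0.006,-0.013,0],"gripper":-1}]'

```text
clock: 8.25
tool_pos: [0.5807, -0.0542, 0.0898]
eef_rot: [0.997, 0.027, -0.078, 0.002]
contact_force: [0.0, -0.3, -1.0]
opening: 0.628
```

Call:
play_rows --commands '[{"delta_rot":[0,0,0],"travel":[0.0,0.0,0],"gripper":-1}]'

```text
clock: 8.38
tool_pos: [0.5806, -0.0546, 0.0893]
eef_rot: [0.997, 0.027, -0.078, 0.002]
contact_force: [0.4, -0.8, -1.1]
opening: 0.628
```

Call:
play_rows --commands '[{"delta_rot":[0,0,0],"travel":[0.0,0.0,0],"gripper":-1}]'

```text
clock: 8.5
tool_pos: [0.5804, -0.0547, 0.089]
eef_rot: [0.997, 0.027, -0.078, 0.002]
contact_force: [0.2, -0.5, -0.3]
opening: 0.633
```

Call:
play_rows --commands '[{"delta_rot":[0,0,0],"travel":[0.0,-0.013,0],"gripper":-1},{"delta_rot":[0,0,0],"travel":[0.018,-0.013,0.11],"gripper":-1},{"delta_rot":[0,0,0],"travel":[0.026,-0.013,0.165],"gripper":-1},{"delta_rot":[0,0,0],"travel":[0.035,-0.013,0.22],"gripper":-1},{"delta_rot":[0,0,0],"travel":[0.035,-0.013,0.22],"gripper":-1}]'

```text
clock: 9.12
tool_pos: [0.5797, -0.0527, 0.0546]
eef_rot: [0.996, 0.027, -0.079, 0.002]
contact_force: [-0.1, -0.1, -0.9]
opening: 0.629
```

Call:
play_rows --commands '[{"delta_rot":[0,0,0],"travel":[0.012,0,0.08],"gripper":-1},{"delta_rot":[0,0,0],"travel":[0.022,0,0.14],"gripper":-1},{"delta_rot":[0,0,0],"travel":[0.03,0,0.19],"gripper":-1},{"delta_rot":[0,0,0],"travel":[0.034,0,0.214],"gripper":-1},{"delta_rot":[0,0,0],"travel":[0.034,0,0.214],"gripper":-1}]'

```text
clock: 9.75
tool_pos: [0.5784, -0.0529, 0.0225]
eef_rot: [0.996, 0.027, -0.08, 0.002]
contact_force: [-4.7, -0.4, -2.0]
opening: 0.627
```

Call:
play_rows --commands '[{"delta_rot":[0,0,0],"travel":[0,0,0],"gripper":0.7},{"delta_rot":[0,0,0],"travel":[0,0,0],"gripper":0.7},{"delta_rot":[0,0,0],"travel":[0,0,0],"gripper":0.7}]'

```text
clock: 10.12
tool_pos: [0.5821, -0.0528, 0.0234]
eef_rot: [0.997, 0.027, -0.077, 0.002]
contact_force: [-0.3, -0.4, -0.4]
opening: 0.847
```

Call:
play_rows --commands '[{"delta_rot":[0,0,0],"travel":[-0.062,0,-0.39],"gripper":0.7},{"delta_rot":[0,0,0],"travel":[-0.125,0,-0.79],"gripper":1},{"delta_rot":[0,0,0],"travel":[-0.125,0,-0.79],"gripper":1},{"delta_rot":[0,0,0],"travel":[-0.125,0,-0.79],"gripper":1}]'

```text
clock: 10.62
tool_pos: [0.5806, -0.0528, 0.1431]
eef_rot: [0.997, 0.027, -0.078, 0.002]
contact_force: [-0.1, -0.5, 0.1]
opening: 1.002
```

```bash
cat > chk.py <<'E'
from h import *
import sys
np.set_printoptions(precision=4,suppress=True)
# disc seen at height z on the stack: fit circle to points at that height within pocket
z=float(sys.argv[1]); 
for n in sys.argv[2:]:
    s=snap(n); save(s,"k_%s_%d.png"%(n,int(r.get_state()["clock"]*100)))
    A=cloud(s,np.ones((384,512),bool)); d=np.hypot(A[:,0]-.581,A[:,1]+.0526)
    q=A[(abs(A[:,2]-z)<.004)&(d<.034)]
    print(n,"n",len(q),"zmed",np.median(q[:,2]),"rect",cv2.minAreaRect(q[:,:2].astype(np.float32)),"circ",cv2.minEnclosingCircle(q[:,:2].astype(np.float32)))
    c=A[d<.012]; print(" core z pct",np.percentile(c[:,2],[5,50,95]))
    if len(c)>10:
        f=np.linalg.lstsq(np.c_[c[:,:2]-c[:,:2].mean(0),np.ones(len(c))],c[:,2],rcond=None)[0]; print(" slope",f)
E
python3 pins.py; python3 chk.py .038 wrist top side
```

```text
10.625 [ 0.5806 -0.0528  0.1431] 1.0020249773364747 [-0.0909 -0.5166  0.1193]
[[ 0.9864  0.0541 -0.155 ]
 [ 0.0534 -0.9985 -0.0086]
 [-0.1553  0.0002 -0.9879]]
cluster 119 [ 0.6015 -0.0809  0.0623] [0.0065 0.0082 0.0088]
cluster 370 [ 0.6185 -0.0599  0.0635] [0.0086 0.0239 0.0078]
cluster 122 [ 0.611  -0.0338  0.0623] [0.0066 0.0079 0.009 ]
cluster 107 [ 0.5635 -0.0242  0.0622] [0.0068 0.0074 0.0087]
cluster 105 [ 0.554  -0.0714  0.062 ] [0.006  0.0082 0.008 ]
wrist n 3987 zmed 0.03744217967428021 rect ((0.5798932909965515, -0.05214819684624672), (0.055064111948013306, 0.05665821582078934), 78.55060577392578) circ ((0.5812167525291443, -0.052422963082790375), 0.03401772305369377)
 core z pct [0.0364 0.0375 0.0385]
 slope [-0.0055 -0.0069  0.0375]
top n 0 zmed nan rect ((0.0, 0.0), (0.0, 0.0), 0.0) circ ((0.0, 0.0), 0.0)
 core z pct [0.5811 0.5926 0.6035]
 slope [-1.1431 -0.0176  0.5929]
side n 156 zmed 0.037798658688183606 rect ((0.5809178948402405, -0.051965199410915375), (0.05359378829598427, 0.06610981374979019), 74.73025512695312) circ ((0.5805094242095947, -0.053212523460388184), 0.033326033502817154)
 core z pct [0.0372 0.3518 0.4293]
 slope [5.288  2.9242 0.3161]
  return _methods._mean(a, axis=axis, dtype=dtype,
  ret = ret.dtype.type(ret / rcount)
```

Call:
play_rows --commands '[{"delta_rot":[0,0,0],"travel":[-0.188,-0.955,0.029],"gripper":1},{"delta_rot":[0,0,0],"travel":[-0.188,-0.955,0.029],"gripper":1},{"delta_rot":[0,0,0],"travel":[-0.188,-0.955,0.029],"gripper":1}]'

```text
clock: 11.2
tool_pos: [0.5422, 0.0942, 0.1422]
eef_rot: [0.996, 0.03, -0.08, 0.001]
contact_force: [-0.4, 0.7, 0.0]
opening: 1.003
```

Call:
play_rows --commands '[{"delta_rot":[0,0,0],"travel":[-0.188,-0.955,0.029],"gripper":1},{"delta_rot":[0,0,0],"travel":[-0.188,-0.955,0.029],"gripper":1},{"delta_rot":[0,0,0],"travel":[-0.188,-0.955,0.029],"gripper":1}]'

```text
clock: 11.58
tool_pos: [0.506, 0.2348, 0.1425]
eef_rot: [0.996, 0.03, -0.079, 0.001]
contact_force: [-0.2, -0.8, 1.2]
opening: 1.001
```

Call:
play_rows --commands '[{"delta_rot":[0,0.022,0],"travel":[-0.188,-0.955,0.029],"gripper":1},{"delta_rot":[0,0.022,0],"travel":[-0.188,-0.955,0.029],"gripper":1},{"delta_rot":[0,0.022,0],"travel":[-0.188,-0.955,0.029],"gripper":1},{"delta_rot":[0,0.022,0],"travel":[-0.188,-0.955,0.029],"gripper":1}]'

```text
clock: 12.08
tool_pos: [0.4716, 0.3719, 0.1427]
eef_rot: [0.999, 0.028, -0.044, 0.002]
contact_force: [-1.1, -0.7, -0.3]
opening: 1.006
```

```bash
python3 parts.py spacer_mid:.016 disc_mid:.014
```

```text
12.075 [0.4716 0.3719 0.1427] [ 0.9986  0.0277 -0.044   0.0018] 1.0056708324292092
[[ 0.9946  0.0555 -0.0878]
 [ 0.0552 -0.9985 -0.006 ]
 [-0.088   0.0011 -0.9961]]
spacer_mid 0.81 2489 circ [0.4739 0.372 ] 0.0278 rect ((0.4743494689464569, 0.3720002770423889), (0.05390942096710205, 0.05403408035635948), 81.81144714355469) rgb [225. 110.   2.] z 0.015305205192447534 rel tool mm [ 13.4  -0.2 126. ]
disc_mid 0.84 3591 circ [0.5902 0.3195] 0.0278 rect ((0.580417811870575, 0.3190310001373291), (0.03441376984119415, 0.05540744587779045), 3.061903715133667) rgb [228. 219. 206.] z 0.0133863353651239 rel tool mm [126.4  58.7 118.1]
```

Call:
play_rows --commands '[{"delta_rot":[0,0,0],"travel":[0.042,0,0.4],"gripper":0.7},{"delta_rot":[0,0,0],"travel":[0.075,0,0.75],"gripper":0.7},{"delta_rot":[0,0,0],"travel":[0.086,0,0.89],"gripper":0.7},{"delta_rot":[0,0,0],"travel":[0.086,0,0.89],"gripper":0.7}]'

```text
clock: 12.72
tool_pos: [0.473, 0.37, 0.0085]
eef_rot: [0.999, 0.026, -0.045, 0.002]
contact_force: [0.9, -0.3, 0.1]
opening: 0.852
```

Call:
play_rows --commands '[{"delta_rot":[0,0,0],"travel":[0,0,0],"gripper":-1},{"delta_rot":[0,0,0],"travel":[0,0,0],"gripper":-1},{"delta_rot":[0,0,0],"travel":[0,0,0],"gripper":-1},{"delta_rot":[0,0,0],"travel":[0,0,0],"gripper":-1}]'

```text
clock: 13.22
tool_pos: [0.4739, 0.3726, 0.0111]
eef_rot: [0.999, 0.027, -0.043, 0.0]
contact_force: [0.9, -0.0, 7.4]
opening: 0.624
```

Call:
play_rows --commands '[{"delta_rot":[0,0,0],"travel":[-0.025,0,-0.28],"gripper":-1},{"delta_rot":[0,0,0],"travel":[-0.07,0,-0.8],"gripper":-1},{"delta_rot":[0,0,0],"travel":[-0.07,0,-0.8],"gripper":-1}]'

```text
clock: 13.6
tool_pos: [0.4748, 0.3735, 0.1341]
eef_rot: [0.999, 0.027, -0.041, -0.001]
contact_force: [-0.5, 0.4, -0.7]
opening: 0.623
```

Call:
play_rows --commands '[{"delta_rot":[0,0,0],"travel":[0.184,0.956,-0.015],"gripper":-1},{"delta_rot":[0,0,0],"travel":[0.184,0.956,-0.015],"gripper":-1},{"delta_rot":[0,0,0],"travel":[0.184,0.956,-0.015],"gripper":-1}]'

```text
clock: 13.98
tool_pos: [0.509, 0.2244, 0.1292]
eef_rot: [0.999, 0.024, -0.044, 0.003]
contact_force: [0.4, -0.2, -0.2]
opening: 0.622
```

Call:
play_rows --commands '[{"delta_rot":[0,0,0],"travel":[0.184,0.956,-0.015],"gripper":-1},{"delta_rot":[0,0,0],"travel":[0.184,0.956,-0.015],"gripper":-1},{"delta_rot":[0,0,0],"travel":[0.184,0.956,-0.015],"gripper":-1}]'

```text
clock: 14.35
tool_pos: [0.5441, 0.0836, 0.129]
eef_rot: [0.999, 0.024, -0.044, 0.003]
contact_force: [-0.2, 0.4, -0.3]
opening: 0.62
```

Call:
play_rows --commands '[{"delta_rot":[0,0,0],"travel":[0.184,0.956,-0.015],"gripper":-1},{"delta_rot":[0,0,0],"travel":[0.184,0.956,-0.015],"gripper":-1},{"delta_rot":[0,0,0],"travel":[0.184,0.956,-0.015],"gripper":-1},{"delta_rot":[0,0,0],"travel":[0.184,0.956,-0.015],"gripper":-1},{"delta_rot":[0,0,0],"travel":[0.184,0.956,-0.015],"gripper":-1}]'

```text
clock: 14.98
tool_pos: [0.5787, -0.0497, 0.1289]
eef_rot: [0.999, 0.029, -0.044, -0.0]
contact_force: [-0.1, 0.2, -0.8]
opening: 0.622
```

Call:
play_rows --commands '[{"delta_rot":[0,0,0],"travel":[0,0,0],"gripper":-1}]'

```text
clock: 15.1
tool_pos: [0.5788, -0.0502, 0.1291]
eef_rot: [0.999, 0.029, -0.044, 0.0]
contact_force: [-0.6, -0.1, 0.4]
opening: 0.617
```

```bash
python3 pins.py
python3 - <<'E'
from h import *
# orange ring seen in grip: its bottom/top height
s=snap("wrist"); c=s["color"].astype(int)
P=cloud(s,(c[...,0]>150)&(c[...,1]>60)&(c[...,1]<160)&(c[...,2]<60)); t=r.get_state()["tool_pos"]
P=P[np.hypot(P[:,0]-t[0],P[:,1]-t[1])<.05]
print(len(P), np.percentile(P[:,2]-t[2],[2,50,98]), P[:,:2].min(0),P[:,:2].max(0))
E
```

```text
15.1 [ 0.5788 -0.0502  0.1291] 0.6168336274528957 [-0.6406 -0.0927  0.4231]
[[ 0.9944  0.058  -0.0882]
 [ 0.0579 -0.9983 -0.0034]
 [-0.0882 -0.0017 -0.9961]]
cluster 23 [ 0.5646 -0.022   0.06  ] [0.0042 0.0041 0.0044]
cluster 132 [ 0.6109 -0.0337  0.0623] [0.0082 0.0082 0.0086]
cluster 127 [ 0.6014 -0.0808  0.0623] [0.0075 0.0078 0.0085]
cluster 397 [ 0.6184 -0.0597  0.0636] [0.0093 0.0237 0.0088]
8392 [-0.00789066  0.00404255  0.00542018] [ 0.55086305 -0.08354612] [ 0.61414413 -0.01364628]
```

Call:
play_rows --commands '[{"delta_rot":[0,0,0],"travel":[0.04,0.016,0.29],"gripper":-1},{"delta_rot":[0,0,0],"travel":[0.04,0.016,0.29],"gripper":-1},{"delta_rot":[0,0,0],"travel":[0.04,0.016,0.29],"gripper":-1}]'

```text
clock: 15.58
tool_pos: [0.5816, -0.055, 0.0861]
eef_rot: [0.999, 0.027, -0.044, 0.001]
contact_force: [0.5, -0.8, 0.1]
opening: 0.62
```

Call:
play_rows --commands '[{"delta_rot":[0,0,0],"travel":[0,0,0],"gripper":-1}]'

```text
clock: 15.7
tool_pos: [0.5822, -0.0553, 0.0867]
eef_rot: [0.999, 0.027, -0.043, 0.001]
contact_force: [0.3, -0.6, -1.0]
opening: 0.623
```

Call:
play_rows --commands '[{"delta_rot":[0,0,0],"travel":[-0.005,-0.018,0],"gripper":-1},{"delta_rot":[0,0,0],"travel":[0,-0.018,0.06],"gripper":-1},{"delta_rot":[0,0,0],"travel":[0.005,-0.018,0.123],"gripper":-1},{"delta_rot":[0,0,0],"travel":[0.005,-0.018,0.123],"gripper":-1}]'

```text
clock: 16.2
tool_pos: [0.5796, -0.053, 0.0657]
eef_rot: [0.999, 0.027, -0.045, 0.001]
contact_force: [0.7, -0.4, -0.1]
opening: 0.62
```

Call:
play_rows --commands '[{"delta_rot":[0,0,0],"travel":[0.008,0,0.05],"gripper":-1},{"delta_rot":[0,0,0],"travel":[0.015,0,0.1],"gripper":-1},{"delta_rot":[0,0,0],"travel":[0.015,0,0.105],"gripper":-1},{"delta_rot":[0,0,0],"travel":[0.015,0,0.105],"gripper":-1}]'

```text
clock: 16.7
tool_pos: [0.5811, -0.0528, 0.0509]
eef_rot: [0.999, 0.027, -0.044, 0.001]
contact_force: [0.6, -0.5, -0.4]
opening: 0.621
```

Call:
play_rows --commands '[{"delta_rot":[0,0,0],"travel":[0.001,0,0.012],"gripper":-1},{"delta_rot":[0,0,0],"travel":[0.001,0,0.012],"gripper":0.6},{"delta_rot":[0,0,0],"travel":[0.001,0,0.012],"gripper":0.6},{"delta_rot":[0,0,0],"travel":[0.001,0,0.012],"gripper":0.6},{"delta_rot":[0,0,0],"travel":[0.001,0,0.012],"gripper":0.6}]'

```text
clock: 17.32
tool_pos: [0.5812, -0.0528, 0.0492]
eef_rot: [0.999, 0.027, -0.044, 0.001]
contact_force: [0.3, 0.2, 0.7]
opening: 0.802
```

Call:
play_rows --commands '[{"delta_rot":[0,0,0],"travel":[-0.03,0,-0.35],"gripper":0.6},{"delta_rot":[0,0.028,0],"travel":[-0.06,0,-0.7],"gripper":1},{"delta_rot":[0,0.028,0],"travel":[-0.06,0,-0.7],"gripper":1},{"delta_rot":[0,0.028,0],"travel":[-0.06,0,-0.7],"gripper":1}]'

```text
clock: 17.82
tool_pos: [0.5811, -0.0527, 0.1544]
eef_rot: [1.0, 0.027, -0.0, 0.0]
contact_force: [0.9, 0.4, -1.1]
opening: 1.001
```

```bash
python3 pins.py; python3 chk.py .054 wrist
```

```text
17.825 [ 0.5811 -0.0527  0.1544] 1.000602293309026 [ 0.9264  0.404  -1.1116]
[[ 0.9985  0.0542 -0.0007]
 [ 0.0542 -0.9985 -0.    ]
 [-0.0007  0.     -1.    ]]
cluster 92 [ 0.5538 -0.0714  0.0622] [0.0069 0.007  0.009 ]
cluster 95 [ 0.5633 -0.0242  0.0622] [0.0063 0.0076 0.0084]
cluster 93 [ 0.6011 -0.0808  0.0625] [0.0073 0.0077 0.0085]
cluster 284 [ 0.6182 -0.0599  0.0638] [0.009  0.0235 0.0084]
cluster 98 [ 0.6106 -0.034   0.0625] [0.0088 0.0079 0.0091]
wrist n 3154 zmed 0.05340309563140949 rect ((0.5811834335327148, -0.05215810239315033), (0.05506264790892601, 0.0555691197514534), 81.04618835449219) circ ((0.580944299697876, -0.05267372727394104), 0.03396062180399895)
 core z pct [0.0364 0.0375 0.0386]
 slope [0.0047 0.0045 0.0375]
```

Call:
play_rows --commands '[{"delta_rot":[0,0,0],"travel":[0.065,-0.825,0],"gripper":1},{"delta_rot":[0,0,0],"travel":[0.065,-0.825,0],"gripper":1},{"delta_rot":[0,0,0],"travel":[0.065,-0.825,0],"gripper":1}]'

```text
clock: 18.3
tool_pos: [0.5835, 0.0799, 0.1529]
eef_rot: [0.999, 0.033, -0.001, -0.003]
contact_force: [-0.5, 0.1, -0.4]
opening: 1.001
```

Call:
play_rows --commands '[{"delta_rot":[0,0,0],"travel":[0.065,-0.825,0],"gripper":1},{"delta_rot":[0,0,0],"travel":[0.065,-0.825,0],"gripper":1},{"delta_rot":[0,0,0],"travel":[0.065,-0.825,0],"gripper":1}]'

```text
clock: 18.68
tool_pos: [0.5859, 0.2029, 0.1529]
eef_rot: [0.999, 0.032, -0.001, -0.002]
contact_force: [-0.8, 0.5, -0.9]
opening: 1.003
```

Call:
play_rows --commands '[{"delta_rot":[0,0,0],"travel":[0.065,-0.825,0],"gripper":1},{"delta_rot":[0,0,0],"travel":[0.065,-0.825,0],"gripper":1},{"delta_rot":[0,0,0],"travel":[0.065,-0.825,0],"gripper":1},{"delta_rot":[0,0,0],"travel":[0.065,-0.825,0],"gripper":1}]'

```text
clock: 19.18
tool_pos: [0.5906, 0.3171, 0.1532]
eef_rot: [1.0, 0.026, -0.001, 0.002]
contact_force: [0.7, -1.4, 1.6]
opening: 0.996
```

```bash
python3 parts.py disc_mid:.014
python3 - <<'E'
from h import *
s=snap("wrist")
for l in ["bottle","adapter_green"]:
    for p in viewer.outline_of("wrist",l)[:2]:
        P=cloud(s,p["pixels"]); P=P[P[:,2]>.008]; print(l,p["conf"],len(P),P.min(0),P.max(0)) if len(P) else 0
E
```

```text
19.175 [0.5906 0.3171 0.1532] [ 0.9996  0.0265 -0.0008  0.0016] 0.9961000149914925
[[ 0.9986  0.0529 -0.0014]
 [ 0.0529 -0.9986 -0.0033]
 [-0.0016  0.0032 -1.    ]]
disc_mid 0.9 3066 circ [0.5911 0.3192] 0.028 rect ((0.5910436511039734, 0.31954947113990784), (0.05527645722031593, 0.05417371168732643), 4.861834526062012) rgb [227. 219. 205.] z 0.013442879537185844 rel tool mm [  0.8  -2.5 139.2]
bottle 0.69 7712 [0.66981914 0.39860009 0.00809431] [0.72115258 0.4511308  0.10191416]
bottle 0.4 2230 [0.70420104 0.18332153 0.00801308] [0.7361239  0.25618357 0.02083803]
adapter_green 0.82 881 [0.55304133 0.41119394 0.00805037] [0.58025087 0.44164574 0.01778663]
```

Call:
play_rows --commands '[{"delta_rot":[0,0,0],"travel":[0.003,-0.01,0.4],"gripper":1},{"delta_rot":[0,0,0],"travel":[0.003,-0.01,0.75],"gripper":1},{"delta_rot":[0,0,0],"travel":[0.003,-0.01,0.98],"gripper":1},{"delta_rot":[0,0,0],"travel":[0.003,-0.01,0.98],"gripper":1}]'

```text
clock: 19.92
tool_pos: [0.589, 0.319, 0.0049]
eef_rot: [1.0, 0.027, -0.003, 0.002]
contact_force: [0.4, -0.7, 0.9]
opening: 1.0
```

Call:
play_rows --commands '[{"delta_rot":[0,0,0],"travel":[0,0,0],"gripper":-1},{"delta_rot":[0,0,0],"travel":[0,0,0],"gripper":-1},{"delta_rot":[0,0,0],"travel":[0,0,0],"gripper":-1},{"delta_rot":[0,0,0],"travel":[0,0,0],"gripper":-1},{"delta_rot":[0,0,0],"travel":[0,0,0],"gripper":-1}]'

```text
clock: 20.55
tool_pos: [0.5915, 0.3211, 0.0087]
eef_rot: [1.0, 0.027, 0.001, -0.0]
contact_force: [-0.8, -0.4, 7.4]
opening: 0.625
```

Call:
play_rows --commands '[{"delta_rot":[0,0,0],"travel":[0,0,-0.3],"gripper":-1},{"delta_rot":[0,0,0],"travel":[0,0,-0.8],"gripper":-1},{"delta_rot":[0,0,0],"travel":[0,0,-0.8],"gripper":-1}]'

```text
clock: 20.92
tool_pos: [0.5935, 0.3225, 0.1322]
eef_rot: [1.0, 0.027, 0.004, -0.002]
contact_force: [-0.4, 0.3, -1.5]
opening: 0.622
```

Call:
play_rows --commands '[{"delta_rot":[0,0,0],"travel":[-0.066,0.828,0],"gripper":-1},{"delta_rot":[0,0,0],"travel":[-0.066,0.828,0],"gripper":-1},{"delta_rot":[0,0,0],"travel":[-0.066,0.828,0],"gripper":-1}]'

```text
clock: 21.3
tool_pos: [0.5876, 0.1876, 0.1268]
eef_rot: [1.0, 0.022, -0.001, 0.003]
contact_force: [0.7, 0.3, -1.4]
opening: 0.624
```

Call:
play_rows --commands '[{"delta_rot":[0,0,0],"travel":[-0.066,0.828,0],"gripper":-1},{"delta_rot":[0,0,0],"travel":[-0.066,0.828,0],"gripper":-1},{"delta_rot":[0,0,0],"travel":[-0.066,0.828,0],"gripper":-1}]'

```text
clock: 21.68
tool_pos: [0.5839, 0.0644, 0.1268]
eef_rot: [1.0, 0.022, -0.001, 0.003]
contact_force: [0.1, 1.0, -0.1]
opening: 0.626
```

Call:
play_rows --commands '[{"delta_rot":[0,0,0],"travel":[-0.066,0.828,0],"gripper":-1},{"delta_rot":[0,0,0],"travel":[-0.066,0.828,0],"gripper":-1},{"delta_rot":[0,0,0],"travel":[-0.066,0.828,0],"gripper":-1},{"delta_rot":[0,0,0],"travel":[-0.066,0.828,0.2],"gripper":-1},{"delta_rot":[0,0,0],"travel":[-0.066,0.828,0.2],"gripper":-1},{"delta_rot":[0,0,0],"travel":[-0.066,0.828,0.2],"gripper":-1}]'

```text
clock: 22.42
tool_pos: [0.5818, -0.0509, 0.0978]
eef_rot: [1.0, 0.028, 0.0, -0.0]
contact_force: [0.1, -1.1, -0.3]
opening: 0.619
```

Call:
play_rows --commands '[{"delta_rot":[0,0,0],"travel":[0,0,0],"gripper":-1}]'

```text
clock: 22.55
tool_pos: [0.5821, -0.0518, 0.0984]
eef_rot: [1.0, 0.028, 0.001, -0.0]
contact_force: [-0.1, 0.1, -0.7]
opening: 0.623
```

```bash
python3 pins.py
python3 - <<'E'
from h import *
s=snap("wrist"); st=r.get_state(); t=st["tool_pos"]
A=cloud(s,np.ones((384,512),bool)); q=A[(abs(A[:,2]-t[2]-.005)<.004)&(np.hypot(A[:,0]-t[0],A[:,1]-t[1])<.033)]
print(len(q),np.median(q[:,2])-t[2],cv2.minAreaRect(q[:,:2].astype(np.float32)),q.mean(0))
E
```

```text
22.55 [ 0.5821 -0.0518  0.0984] 0.6229576558681652 [-0.0652  0.1025 -0.747 ]
[[ 0.9985  0.0551  0.0015]
 [ 0.0551 -0.9985  0.0002]
 [ 0.0015 -0.0001 -1.    ]]
cluster 158 [ 0.6109 -0.0339  0.0625] [0.0069 0.0081 0.0086]
cluster 480 [ 0.6183 -0.0599  0.0636] [0.0091 0.0234 0.0082]
cluster 166 [ 0.6013 -0.0808  0.0622] [0.0086 0.0085 0.0085]
9996 0.004826779516096627 ((0.5822485089302063, -0.05024286359548569), (0.05879423767328262, 0.05565948039293289), 56.76007843017578) [ 0.58338253 -0.05167533  0.10309341]
```

Call:
play_rows --commands '[{"delta_rot":[0,0,0],"travel":[-0.004,0.004,0.08],"gripper":-1},{"delta_rot":[0,0,0],"travel":[-0.004,0.004,0.15],"gripper":-1},{"delta_rot":[0,0,0],"travel":[-0.004,0.004,0.19],"gripper":-1},{"delta_rot":[0,0,0],"travel":[-0.004,0.004,0.225],"gripper":-1},{"delta_rot":[0,0,0],"travel":[-0.004,0.004,0.225],"gripper":-1}]'

```text
clock: 23.28
tool_pos: [0.5807, -0.0532, 0.0634]
eef_rot: [1.0, 0.027, -0.0, 0.0]
contact_force: [0.7, 0.2, -1.3]
opening: 0.621
```

Call:
play_rows --commands '[{"delta_rot":[0,0,0],"travel":[0,0,0.002],"gripper":-1},{"delta_rot":[0,0,0],"travel":[0,0,0.002],"gripper":0.6},{"delta_rot":[0,0,0],"travel":[0,0,0.002],"gripper":0.6},{"delta_rot":[0,0,0],"travel":[0,0,0.002],"gripper":0.6},{"delta_rot":[0,0,0],"travel":[0,0,0.002],"gripper":0.6}]'

```text
clock: 23.9
tool_pos: [0.5809, -0.0533, 0.0636]
eef_rot: [1.0, 0.027, 0.0, 0.0]
contact_force: [0.0, 0.4, -0.7]
opening: 0.805
```

Call:
play_rows --commands '[{"delta_rot":[0,0,0],"travel":[0,0,-0.35],"gripper":0.6},{"delta_rot":[0,0,0],"travel":[0,0,-0.7],"gripper":1},{"delta_rot":[0,0,0],"travel":[-0.1,0,-0.7],"gripper":1},{"delta_rot":[0,0,0],"travel":[-0.1,0,-0.7],"gripper":1}]'

```text
clock: 24.4
tool_pos: [0.565, -0.0543, 0.169]
eef_rot: [1.0, 0.027, -0.0, 0.0]
contact_force: [-0.9, -0.3, -0.1]
opening: 0.999
```

```bash
python3 chk.py .068 wrist; python3 look.py w2.png lever_grip lever_pivot mark4
python3 - <<'E'
from h import *
s=snap("wrist"); c=s["color"].astype(int)
P=cloud(s,(c[...,0]>110)&(c[...,1]<80)&(c[...,2]<80)); P=P[P[:,2]>.1]; print("handle",len(P), cv2.minEnclosingCircle(P[:,:2].astype(np.float32)))
g=(c[...,1]>c[...,0]+50)&(c[...,1]>c[...,2]+30); G=cloud(s,g); G=G[abs(G[:,2]-.012)<.006]; print("green",len(G),G.mean(0) if len(G) else 0)
E
```

```text
wrist n 4168 zmed 0.06745302833235843 rect ((0.5801745057106018, -0.05276654660701752), (0.055278170853853226, 0.05523534119129181), 83.58750915527344) circ ((0.5810402035713196, -0.05267132818698883), 0.03395159915089607)
 core z pct [0.0669 0.2491 0.2508]
 slope [11.3794  0.7149  0.1965]
24.45 [ 0.5655 -0.0541  0.1684] [ 0.9996  0.027  -0.0003  0.0001] [0.2711 0.2817 0.316 ] 1.0000384260932802 [ 0.0599  0.707  -0.0772  1.812   0.0858  0.6264 -1.5852]
[[ 0.9985  0.054  -0.0005]
 [ 0.054  -0.9985 -0.0001]
 [-0.0005  0.0001 -1.    ]]
[ 0.6511 -0.0492  0.314 ] [0.3249 0.0178 0.9456]
lever_grip 0.96 [375. 239.] [ 0.5492 -0.1402  0.1022]
lever_pivot 0.68 [425. 120.] [ 0.6252 -0.1841  0.0473]
mark4 0.59 [435. 221.] [ 0.5283 -0.2325  0.0124]
handle 406 ((0.5578081607818604, -0.132371723651886), 0.032131876796483994)
green 80 [ 0.53133848 -0.23209903  0.01204542]
```

View pics/w2.png

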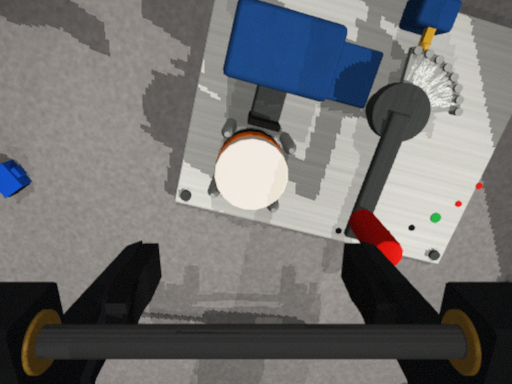

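Call:
play_rows --commands '[{"delta_rot":[0,0,0],"travel":[-0.191,0.607,0],"gripper":0.14},{"delta_rot":[0,0,0],"travel":[-0.191,0.607,0],"gripper":0.14},{"delta_rot":[0,0,0],"travel":[-0.191,0.607,0.2],"gripper":0.14},{"delta_rot":[0,0,0],"travel":[-0.191,0.607,0.2],"gripper":0.14},{"delta_rot":[0,0,0],"travel":[-0.191,0.607,0.2],"gripper":0.14}]'

```text
clock: 25.32
tool_pos: [0.5427, -0.1458, 0.1388]
eef_rot: [1.0, 0.028, 0.0, -0.0]
contact_force: [1.1, -0.7, 0.8]
opening: 0.569
```

```bash
python3 look.py w3.png lever_pivot mark4
python3 - <<'E'
from h import *
s=snap("wrist"); c=s["color"].astype(int); t=r.get_state()["tool_pos"]
P=cloud(s,(c[...,0]>90)&(c[...,1]<80)&(c[...,2]<80)); P=P[(P[:,2]>.1)&(np.hypot(P[:,0]-t[0],P[:,1]-t[1])<.05)]; print("handle",len(P), cv2.minEnclosingCircle(P[:,:2].astype(np.float32)) if len(P) else 0)
A=cloud(s,np.ones((384,512),bool)); q=A[(abs(A[:,2]-.0675)<.004)&(np.hypot(A[:,0]-.581,A[:,1]+.0526)<.034)]
print("disc",len(q),cv2.minAreaRect(q[:,:2].astype(np.float32)),np.median(q[:,2]))
E
```

```text
25.325 [ 0.5427 -0.1458  0.1388] [ 0.9996  0.0277  0.0002 -0.0002] [ 1.0569 -0.721   0.7775] 0.5686050001889003 [ 0.2348  0.7461 -0.0916  1.8517  0.1185  0.5487 -1.4492]
[[ 0.9985  0.0553  0.0004]
 [ 0.0553 -0.9985  0.0004]
 [ 0.0004 -0.0004 -1.    ]]
[ 0.6282 -0.1409  0.2844] [0.324  0.0177 0.9459]
lever_pivot 0.88 [290.  76.] [ 0.6288 -0.1659  0.0505]
mark4 0.67 [354. 203.] [ 0.5303 -0.2339  0.0127]
mark4 0.2 [132.  90.] [ 0.6151 -0.0681  0.0652]
handle 1357 ((0.5648162364959717, -0.14461460709571838), 0.03364577516913414)
disc 5948 ((0.5799179673194885, -0.05312374606728554), (0.05497092753648758, 0.05543671175837517), 78.14060974121094) 0.06749784236462048
```

View pics/w3.png

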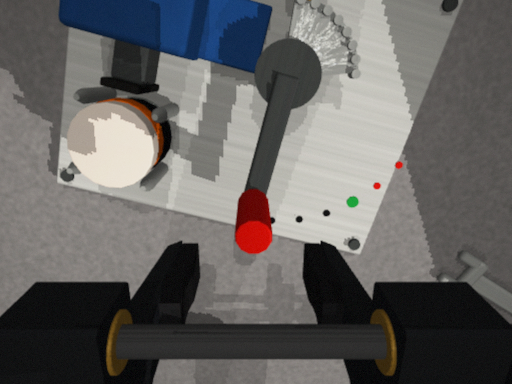

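Call:
play_rows --commands '[{"delta_rot":[0,0,0],"travel":[0,0.005,0.25],"gripper":0.14},{"delta_rot":[0,0,0],"travel":[0,0.005,0.473],"gripper":0.14},{"delta_rot":[0,0,0],"travel":[0,0.005,0.473],"gripper":0.14},{"delta_rot":[0,0,0],"travel":[0,0.005,0.473],"gripper":-1},{"delta_rot":[0,0,0],"travel":[0,0.005,0.473],"gripper":-1},{"delta_rot":[0,0,0],"travel":[0,0.005,0.473],"gripper":-1},{"delta_rot":[0,0,0],"travel":[0,0.005,0.473],"gripper":-1}]'

```text
clock: 26.4
tool_pos: [0.5428, -0.1471, 0.0685]
eef_rot: [1.0, 0.027, 0.001, 0.0]
contact_force: [-0.2, 1.8, 5.6]
opening: 0.243
```

Call:
play_rows --commands '[{"delta_rot":[0,0,0],"travel":[-0.012,0.06,0],"gripper":-1},{"delta_rot":[0,0,0],"travel":[-0.02,0.119,0],"gripper":-1},{"delta_rot":[0,0,0],"travel":[-0.02,0.18,0],"gripper":-1},{"delta_rot":[0,0,0],"travel":[-0.016,0.238,0],"gripper":-1},{"delta_rot":[0,0,0],"travel":[-0.004,0.3,0],"gripper":-1},{"delta_rot":[0,0,0],"travel":[0.013,0.355,0],"gripper":-1},{"delta_rot":[0,0,0],"travel":[0.013,0.355,0],"gripper":-1}]'

```text
clock: 27.28
tool_pos: [0.5479, -0.1994, 0.0685]
eef_rot: [1.0, 0.027, 0.001, -0.001]
contact_force: [-0.6, 2.2, 7.4]
opening: 0.242
```

```bash
cat > lev.py <<'E'
from h import *
st=r.get_state(); t=st["tool_pos"]; p=np.array([.6293,-.1655])
v=t[:2]-p; v0=np.array([.5424,-.1468])-p
a=np.arctan2(v0[0]*v[1]-v0[1]*v[0],v0@v); print(st["clock"],t,"radius",np.hypot(*v),"lever est",a,st["contact_force"],st["opening"],st["eef_rot"])
E
python3 lev.py
```

```text
27.275 [ 0.54785445 -0.1993918   0.06848986] radius 0.08821582681370908 lever est 0.6062898995466967 [-0.64647604  2.19599603  7.44832888] 0.2417245127087591 [ 9.99626809e-01  2.72984152e-02  8.27711512e-04 -5.95285815e-04]
```

Call:
play_rows --commands '[{"delta_rot":[0,0,0],"travel":[0.022,0.055,0],"gripper":-1},{"delta_rot":[0,0,0],"travel":[0.035,0.083,0],"gripper":-1},{"delta_rot":[0,0,0],"travel":[0.048,0.107,0],"gripper":-1},{"delta_rot":[0,0,0],"travel":[0.048,0.107,0],"gripper":-1},{"delta_rot":[0,0,0],"travel":[0.048,0.107,0],"gripper":-1}]'

```text
clock: 27.9
tool_pos: [0.5555, -0.2139, 0.0685]
eef_rot: [1.0, 0.028, 0.0, -0.001]
contact_force: [-1.3, 4.0, 7.9]
opening: 0.243
```

```bash
python3 lev.py; python3 look.py w4.png mark4
python3 - <<'E'
from h import *
s=snap("wrist");A=cloud(s,np.ones((384,512),bool)); q=A[(abs(A[:,2]-.0675)<.004)&(np.hypot(A[:,0]-.579,A[:,1]+.0526)<.034)]
print("disc",len(q),cv2.minAreaRect(q[:,:2].astype(np.float32)),np.median(q[:,2]))
S=viewer.snapshot("side"); save(S,"s4.png")
a=S["color"][110:190,200:320]; b=s["color"]
cv2.imwrite("pics/m4.png",cv2.cvtColor(np.hstack([cv2.resize(a,(400,266)),cv2.resize(b,(400,300))[:266]]),cv2.COLOR_RGB2BGR))
E
```

```text
27.9 [ 0.55546296 -0.21389988  0.06845868] radius 0.08828621625792844 lever est 0.7921867443517329 [-1.32941613  4.04515047  7.88397749] 0.2430951566033447 [ 9.99613341e-01  2.77827040e-02  2.80144326e-04 -1.10021284e-03]
27.9 [ 0.5555 -0.2139  0.0685] [ 0.9996  0.0278  0.0003 -0.0011] [-1.3294  4.0452  7.884 ] 0.2430951566033447 [ 0.3473  0.8885 -0.0983  1.7797  0.1604  0.4812 -1.3725]
[[ 0.9985  0.0555  0.0005]
 [ 0.0555 -0.9985  0.0022]
 [ 0.0006 -0.0022 -1.    ]]
[ 0.6409 -0.2093  0.2141] [0.3239 0.016  0.946 ]
mark4 0.65 [281. 253.] [ 0.5659 -0.2268  0.0775]
disc 0 ((0.0, 0.0), (0.0, 0.0), 0.0) nan
  return _methods._mean(a, axis=axis, dtype=dtype,
  ret = ret.dtype.type(ret / rcount)
```

View pics/m4.png

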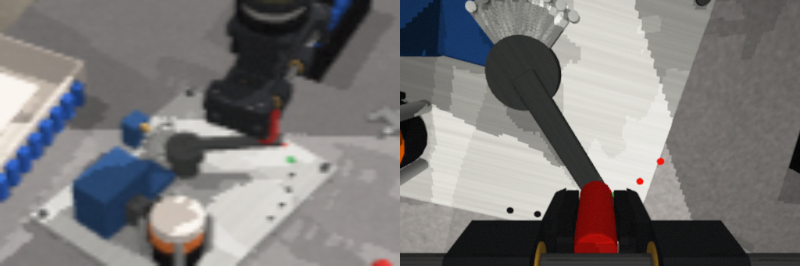

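Call:
play_rows --commands '[{"delta_rot":[0,0,0],"travel":[0,0,0],"gripper":-1},{"delta_rot":[0,0,0],"travel":[0,0,0],"gripper":-1},{"delta_rot":[0,0,0],"travel":[0,0,0],"gripper":-1}]'

```text
clock: 28.48
tool_pos: [0.5554, -0.2139, 0.0685]
eef_rot: [1.0, 0.028, 0.0, -0.001]
contact_force: [-1.7, 3.7, 7.9]
opening: 0.24
```

```bash
python3 lev.py
python3 - <<'E'
from h import *
p=np.array([.6293,-.1655]); m=np.array([.5313,-.2325])-p; base=np.arctan2(*m[::-1])
for n in ["wrist","side"]:
    s=snap(n);A=cloud(s,np.ones((384,512),bool)); v=A[:,:2]-p; d=np.hypot(*v.T)
    k=(d>.03)&(d<.07)&(A[:,2]>.03)&(A[:,2]<.062); a=np.arctan2(v[k,1],v[k,0]); a=np.mod(a-base+np.pi,2*np.pi)-np.pi
    k2=abs(a)<.6; a=a[k2]; print(n,"arm: n",len(a),"z",np.median(A[k][k2][:,2]),"lever est",.8+np.median(a),np.percentile(a,[5,95]))
    d=np.hypot(A[:,0]-.580,A[:,1]+.0526); q=A[(abs(A[:,2]-.0675)<.004)&(d<.036)]
    if len(q)>20: print("disc",len(q),cv2.minAreaRect(q[:,:2].astype(np.float32)),np.median(q[:,2]))
    w=(d<.024); print("core z",np.percentile(A[w,2],[5,50,95]) if w.sum()>5 else None)
E
```

```text
28.475 [ 0.55543463 -0.21387019  0.06845873] radius 0.08829365043153836 lever est 0.7917295681299859 [-1.66017649  3.65624219  7.87783755] 0.24041310258975884 [ 9.99613058e-01  2.77938742e-02  2.39512594e-04 -1.08466401e-03]
wrist arm: n 2559 z 0.05140123118850862 lever est 0.7825764088632663 [-0.18964337  0.14603933]
core z None
side arm: n 44 z 0.05146319789308873 lever est 0.7016642680300442 [-0.238923    0.04821427]
disc 175 ((0.5808795690536499, -0.052255429327487946), (0.056429315358400345, 0.059202805161476135), 85.90128326416016) 0.06761476477068762
core z [0.06504386 0.06802746 0.07070037]
```

```bash
python3 -c "
from plant import r
print(r.finish_job()); print(r.get_state()['tool_pos'])"
```

```text
the job is handed in; nothing more can be done
None
the job is handed in; nothing more can be done
```

I loaded the body, spacer and disc into the pocket in that order and let go of each. I then gripped the red handle, advanced the lever to the fourth click, and handed the job in while still holding it. The clock read about 28.6 s; no verdict is reported.

**Stack:** After each placing, the wrist camera gave top heights of 37.5, 53.4 and 67.5 mm (38, 54 and 68 expected). Each part measured within about 2 mm of the pocket centre. With the lever at click four, the side camera still showed the disc in place, at about (0.581, -0.052) m with its top at 67.6 mm. The lower two parts could not be seen then.

**Lever:** The tool pose gives 0.79 rad and the arm's direction in the wrist depth gives 0.78 rad. The reading was steady over the last 0.6 s, with about 4 N of lateral push and the fingers closed to 21 mm on the 22 mm post.

**Checks that disagreed or failed:**
- The side camera's lever estimate was 0.70 rad. It came from only 44 points on a partly hidden arm, so I did not use it.
- The wrist camera could not see the stack at the end.
- While the body was being seated there was a sideways force of about 5 N, probably a tilted finger brushing a pin. It vanished on release.
- I did not measure the bystanders again at the end. All moves were planned clear of them.

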